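# Set the red-knobbed length stop without backlash

## Task

The brass stop driven by the red knob stands too far from its knob, beyond the blue marker line. Turn the red knob anticlockwise (seen from above) until the stop has run back about 6 mm past the line towards the knob, then turn it clockwise to bring the stop forward to the line, so that the worn screw's slack is taken up in that direction, and let go. Leave the black knob alone.

Things in the scene. Friction and masses are not known exactly. Their poses are not given: they have to be found in the camera images.
- red_knob_grip (a point): Red knob on a grey gearbox at the near end of a fixed moulding stop; turns about the vertical. A 48 mm disc, 8 mm thick, with an upright bar on it 44 mm long (x), 14 thick (y), 32 high, white tick on its +x half. Point: on the axis, 91 mm above the bench, 7 below the bar's top, 23 above the disc; x along the bar. Pinch the bar across y from above; about 0.15 N m turns it.
- red_stop (a joint): Position (m) of the red knob's brass stop block (30 mm long, on a 300 x 90 mm bed): 0 with its red pointer at the blue marker line on the white scale, positive beyond the line (away from the knob). Starts 7 to 13 mm beyond. 1 rad of screw = 20 mm: clockwise from above sends it away from the knob, anticlockwise towards it. Friction holds it where left.
- red_play (a joint): Backlash: angle (rad) of the red knob relative to its screw, clockwise positive. The knob turns freely between -0.16 and +0.16; it drives the screw clockwise at +0.16 and anticlockwise at -0.16. In one grasp, up to 1.4 rad anticlockwise, then about 0.65 rad clockwise, does the job with 6 mm of overshoot.
- black_knob_tip (a point): Black knob, same shape and size, on a second such stop beside the first (which is left varies). Point: 20 mm from its axis on the white-ticked half of the bar, 96 mm above the bench. Not to be turned.

How it is judged:
On the way:
1. the red knob's stop has been run back at least 3 mm past the marker line, towards the knob (value of joint red_stop below -0.003 m), for 0.1 s.
At the end, for the whole second after the job is handed in: The red knob's stop stands still within 4 mm of its marker line (11 degrees of knob), and the slack is taken up clockwise (red_play above 0.08 rad) (value of joint red_stop between -0.004 and 0.004 m and value of joint red_play above 0.08 rad and velocity of joint red_stop between -0.005 and 0.005 m/s); the robot touches nothing.
It fails at once if the black knob is turned (its bar end moved more than 6 mm) (distance of black_knob_tip from where it was at the start of the episode above 0.006 m).
It also fails if it takes over 35 s, if anything falls off the work surface, if the arm or the gripper's body presses on something with over 40 N, if the wrist force passes 120 N, or if a joint passes its speed limit or range.

## Robot

A 6-joint arm with a two-finger parallel gripper is mounted at the origin on the work surface. World frame = base frame: x ahead of the robot, y to its left, z up, the work surface at z = 0. Lengths are in m, angles in rad, forces in N, time in s.
With the tool pointing down it reaches from about 0.325 to 0.85 m from the base axis. Payload 15.5 kg.
Tool frame: the origin (TCP) lies midway between the tips of the shut fingers; the grasp point (between the pads) lies 19 mm behind it (arm.tcp_to_grasp is the distance from the TCP to the grasp point, in m); z points along the fingers, y is the line along which they close (so a half turn about z gives the same grasp; the last joint's range is limited). The gripper opens to 91 mm and grips with 3 to 60 N. Pads are 32 mm wide; open, the fingers measure 118 mm over their backs; the gripper's body (76 mm by 178 mm) begins 60 mm behind the grasp point.
Start: joints at [1.183, 0.494, 1.345, -0, 1.302, -0.096], TCP at [0.18, 0.598, 0.214] pointing down, gripper open.
Joint ranges: [-2.91, 2.91], [-0.82, 2.16], [0.22, 2.67], [-1.22, 4.37], [0.12, 2.79], [-3.08, 3.08]. Speed limits (rad/s): [1.89, 1.89, 2.57, 3.01, 3.01, 3.01].

## Interface

Orientations are given as a unit quaternion [w, x, y, z].
In Python, from bench import arm gives the robot as it stands. The module is installed in compiled form; this text tells all that it offers.
- The arm moves only by the tool jog_arm, never from a script. Its argument "plan" is a list that holds one entry, the list of rows, each a list of 5 numbers: the gripper's target within -1 to 1 (shut at 1, half-way at 0, fully open at -1), then the shift along the world's x, y, z in m, then the turn about the world's z in degrees. In form: [[[hand, x, y, z, twist], ...]]. A call has 1 to 12 rows; each row shifts and turns the commanded pose from where the row before left it; what a row does not reach is not made up. A row lasts 1/10 s, in which the tool goes at most 50 mm and 8.59 degrees, less where a joint would pass 70% of its speed; a pose out of reach is approached as far as the arm can. A call with a gripper value outside its range is refused whole. The fingers move at their own pace and stop on an object; "force" is the grip in N (left out, the last holds). Time passes only in rows, so rows that do not move let the fingers close. It gives the time, the measured TCP pose, the force, the opening and the grip force at its end, in the units of the state.
- arm.state(): the state, without advancing time (a new reading comes with each control period).
- arm.camera(name): name is "side" or "top"; returns (picture, depth): 384x512x3 uint8, red, green, blue; 384x512 float32, m along the optical axis (not along the pixel's ray), 0 where there is no reading.
- arm.camera_model(name): a dict with "mtx" (3x3 intrinsics, pixels), "k1" (the pictures are not rectified: a ray, as slopes to the right and down, at radius r is drawn at 1 + k1 r^2 times it, then the intrinsics apply), "rvec" (rotation vector, rad) and "tvec" (3), from world to camera coordinates, as OpenCV has them. Camera axes: x right, y down, z forward; pixel columns grow to the right and rows downward; lengths in m; the calibration is good to about 2 mm. A picture is of the moment at which its call begins. camera_model takes no time and is no camera call.
- arm.hand_in(): hands the job in; it is judged then, once.
Trained networks look in the newest picture that a camera, given by its name, has taken for a name from the list of things; names that differ only in an ending like _2 or _b are one class to them, and where a whole thing is asked for, a point or a joint stands for the part that bears it (a point fixed in the world has none). Each returns a list of dicts, best first, with "confidence" (0 to 1); they miss things now and then, are a little off and sometimes report something else, mostly with a low value. They report only what shows in the picture. A call takes as long as a camera call.
- arm.find_in(camera, label): "at" ([row, column] in pixels, amid what is visible of it).
- arm.masks_of(camera, label): "pixels" (384x512 bool, what is visible of it) and "at" ([row, column] in pixels, amid what is visible of it).
The state is a dict: "time_s": time; "qpos": joint angles; "joint_velocities": joint speeds; "effort": joint torques, N m; "eef_pos": TCP position; "eef_rot": TCP orientation; "contact_force": force on the tool from outside, world axes, zero at the start; "moment": the same for the moment, N m; "opening": finger opening in m; "gripper_force": force on a finger pad.
Only numpy, scipy, OpenCV 4.12 (cv2) and the standard library are available. Lean on these libraries where they do the work, as an engineer would, in place of code of your own. Each camera call takes 0.05 s, during which the arm holds its last target. There are 200 camera calls.

## Working session

There is one attempt and no reset: what is moved stays moved. The work goes in short steps, Python scripts to look and compute and a tool call to move; the robot and the scene stay as the last step left them, time stands still between calls to the robot, and variables do not carry over. Pictures are saved under pics/ and viewed, at most 10 in all, crops included, and the job is handed in when it is done.

Besides the shell and the picture viewer there is one more tool, called after "Call:" as a command line: name --argument value ..., lists and objects as JSON in quotes. jog_arm: Moves the arm, as the interface text tells. Its arguments: {"type":"object","properties":{"plan":{"type":"array"},"force":{"type":"number"}},"required":["plan"]}

```bash
mkdir -p pics; cat > h.py <<'E'
import numpy as np, cv2
from bench import arm
def pts(name, depth, px):
    m=arm.camera_model(name); K=np.array(m["mtx"],float); R=cv2.Rodrigues(np.array(m["rvec"],float))[0]; t=np.array(m["tvec"],float).ravel()
    px=np.atleast_2d(px).astype(float) # row,col
    d=np.stack([(px[:,1]-K[0,2])/K[0,0],(px[:,0]-K[1,2])/K[1,1]],1); u=d.copy()
    for _ in range(20): u=d/(1+m["k1"]*(u**2).sum(1,keepdims=True))
    z=depth[px[:,0].astype(int),px[:,1].astype(int)] if np.ndim(depth)==2 else depth
    c=np.c_[u*z[:,None],z]; return (c-t)@R
E
python3 - <<'E'
from h import *
for n in("top","side"):
    p,d=arm.camera(n); cv2.imwrite(f"pics/{n}0.png",p[:,:,::-1]); np.save(n+"0.npy",d)
    for l in("red_knob_grip","black_knob_tip","red_stop"):
        r=arm.masks_of(n,l)
        for q in r[:2]:
            P=pts(n,d,np.argwhere(q["pixels"]))
            print(n,l,round(q["confidence"],2),q["at"],P.mean(0).round(3),P.min(0).round(3),P.max(0).round(3))
print(arm.state())
E
```

```text
top red_knob_grip 0.71 [218.5, 349.2] [ 0.495 -0.229  0.078] [ 0.472 -0.259  0.049] [0.519 0.005 1.075]
top black_knob_tip 0.6 [228.8, 161.3] [0.474 0.213 0.086] [0.449 0.005 0.046] [0.497 0.245 1.075]
top red_stop 0.71 [166.9, 346.8] [ 0.619 -0.233  0.047] [ 0.6   -0.277  0.008] [ 0.645 -0.201  0.066]
side red_knob_grip 0.55 [296.1, 229.1] [ 0.495 -0.244  0.082] [ 0.471 -0.813 -0.001] [ 0.525 -0.144  0.725]
side red_stop 0.6 [301.0, 298.0] [ 0.616 -0.25   0.05 ] [ 0.482 -0.813 -0.001] [ 0.65  -0.156  0.725]
{'time_s': 0.4, 'qpos': array([ 1.18251622e+00,  4.93703562e-01,  1.34557815e+00, -6.73112013e-06,
        1.30252616e+00, -9.54591303e-02]), 'joint_velocities': array([ 0.00085358, -0.00127603,  0.0006485 , -0.00115398, -0.00126807,
        0.00137501]), 'effort': array([-1.25108647e-03, -8.77873349e+01, -3.81842637e+01,  7.04418635e-02,
        4.65689006e-02, -6.62857929e-05]), 'eef_pos': array([0.18036195, 0.59835058, 0.21382402]), 'eef_rot': array([-2.26235917e-05,  1.45887089e-01,  9.89301241e-01, -1.05253536e-04]), 'contact_force': array([-1.28651463,  0.16005987,  0.34587869]), 'moment': array([ 0.01047015, -0.03239277, -0.00011611]), 'gripper_force': 0.0, 'opening': 0.09132568400099604}
```

```bash
python3 - <<'E'
from h import *
im=cv2.imread("pics/top0.png"); c=im[120:260,280:420]; cv2.imwrite("pics/c0.png",cv2.resize(c,None,fx=4,fy=4,interpolation=cv2.INTER_CUBIC))
d=np.load("top0.npy")
g=np.argwhere(np.ones((384,512),bool)); P=pts("top",d,g)
# bar top: z ~0.098
for cx,cy in((.495,-.23),(.474,.215)):
    m=(abs(P[:,0]-cx)<.04)&(abs(P[:,1]-cy)<.04)&(P[:,2]>.088)&(P[:,2]<.11)
    q=P[m]; b=cv2.minAreaRect(q[:,:2].astype(np.float32)*1000)
    u=np.linalg.svd(q[:,:2]-q[:,:2].mean(0),full_matrices=False)[2][0]
    print(m.sum(),q.mean(0),b,np.degrees(np.arctan2(u[1],u[0])))
E
```

```text
119 [ 0.49573299 -0.23126244  0.09494145] ((495.9605712890625, -232.0133056640625), (14.684319496154785, 43.65045166015625), 65.99663543701172) 153.99822095903104
122 [0.47317924 0.21688889 0.09520256] ((473.43896484375, 217.61532592773438), (14.220988273620605, 42.92022705078125), 79.99573516845703) 169.87058878784435
```

View pics/top0.png

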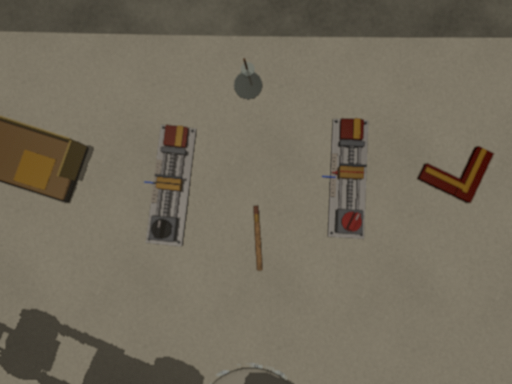

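View pics/c0.png

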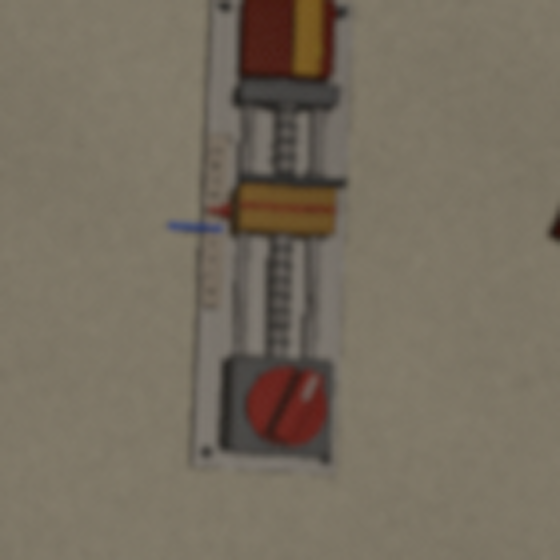

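View pics/side0.png

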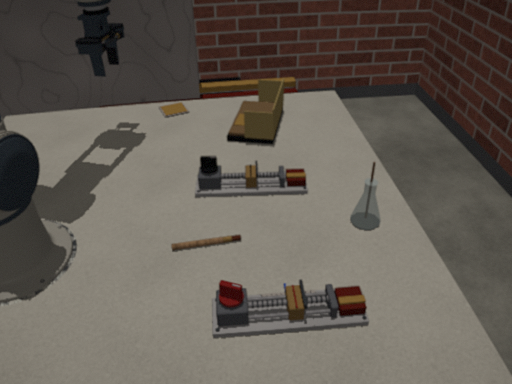

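The top view shows the red knob at about (row 221, col 351). Its bar lies at about -25° and the stop is roughly 10 mm beyond the line. The black knob is far off at (229, 161). I'll move above the red knob.

Call:
jog_arm --plan '[[[-1,0.013,-0.035,0,-0.7],[-1,0.013,-0.035,0,-0.7],[-1,0.013,-0.035,0,-0.7],[-1,0.013,-0.035,0,-0.7],[-1,0.013,-0.035,0,-0.7],[-1,0.013,-0.035,0,-0.7],[-1,0.013,-0.035,0,-0.7],[-1,0.013,-0.035,0,-0.7],[-1,0.013,-0.035,0,-0.7],[-1,0.013,-0.035,0,-0.7],[-1,0.013,-0.035,0,-0.7],[-1,0.013,-0.035,0,-0.7]]]' --force 25

```text
time_s: 1.6
eef_pos: [0.3368, 0.177, 0.2141]
eef_rot: [0.0, 0.218, 0.976, 0.0]
contact_force: [0.8, 0.3, 0.7]
opening: 0.0907
gripper_force: 0.0
```

Call:
jog_arm --plan '[[[-1,0.013,-0.035,0,0],[-1,0.013,-0.035,0,0],[-1,0.013,-0.035,0,0],[-1,0.013,-0.035,0,0],[-1,0.013,-0.035,0,0],[-1,0.013,-0.035,0,0],[-1,0.013,-0.035,0,0],[-1,0.013,-0.035,0,0],[-1,0.013,-0.035,0,0],[-1,0.013,-0.035,0,0],[-1,0.013,-0.02,0,0],[-1,0,0,0,0]]]'

```text
time_s: 2.8
eef_pos: [0.4808, -0.1942, 0.2138]
eef_rot: [0.001, 0.219, 0.976, -0.0]
contact_force: [0.7, 0.1, 0.7]
opening: 0.0914
gripper_force: 0.0
```

```bash
python3 - <<'E'
from h import *
s=arm.state(); print(s["time_s"],s["eef_pos"],s["qpos"]); w,x,y,z=s["eef_rot"]
print("yaw y",2*np.degrees(np.arctan2(y,x))-90)
m=arm.camera_model("top");print(m); m=arm.camera_model("side");print(m)
E
```

```text
2.8 [ 0.48080139 -0.19421273  0.21384535] [-4.98922966e-01  3.43952711e-01  1.60641767e+00 -2.56609716e-04
  1.18975947e+00 -1.62811768e+00]
yaw y 64.70354882652174
{'mtx': array([[425.48978931,   0.        , 251.3803882 ],
       [  0.        , 425.48978931, 192.8452258 ],
       [  0.        ,   0.        ,   1.        ]]), 'k1': 0.033465336524757416, 'rvec': array([ 2.19750343, -2.16905225,  0.08334504]), 'tvec': array([-0.00237631,  0.56237147,  1.03602375])}
{'mtx': array([[459.45016265,   0.        , 257.02733468],
       [  0.        , 459.45016265, 196.84191587],
       [  0.        ,   0.        ,   1.        ]]), 'k1': -0.10700245395588164, 'rvec': array([ 2.20538552, -0.14875512,  0.05292914]), 'tvec': array([-0.56937396,  0.14397908,  1.03631984])}
```

Call:
jog_arm --plan '[[[-1,0.015,-0.0375,0,0],[-1,0,0,-0.03,0],[-1,0,0,-0.03,0],[-1,0,0,-0.03,0],[-1,0,0,-0.025,0],[-1,0,0,-0.015,0],[-1,0,0,-0.011,0],[-1,0,0,0,0]]]'

```text
time_s: 3.6
eef_pos: [0.4937, -0.2283, 0.072]
eef_rot: [-0.001, 0.218, 0.976, 0.0]
contact_force: [0.3, -0.5, 0.3]
opening: 0.0912
gripper_force: 0.0
```

Call:
jog_arm --plan '[[[1,0,0,0,0],[1,0,0,0,0],[1,0,0,0,0],[1,0,0,0,0],[1,0,0,0,0],[1,0,0,0,0],[1,0,0,0,0],[1,0,0,0,0]]]'

```text
time_s: 4.4
eef_pos: [0.4944, -0.2291, 0.0729]
eef_rot: [0.0, 0.218, 0.976, 0.0]
contact_force: [0.1, 0.3, 0.4]
opening: 0.0301
gripper_force: 0.0
```

```bash
python3 - <<'E'
from h import *
s=arm.state(); print(s)
for n in("top","side"):
    p,d=arm.camera(n); cv2.imwrite(f"pics/{n}1.png",p[:,:,::-1])
    a=p[120:250,300:400] if n=="top" else p[260:340,200:380]
    cv2.imwrite(f"pics/c1{n}.png",cv2.resize(a[:,:,::-1],None,fx=4.4,fy=4.4,interpolation=cv2.INTER_CUBIC))
E
```

```text
{'time_s': 4.4, 'qpos': array([-5.43518310e-01,  5.64841840e-01,  1.69370001e+00,  2.15479725e-05,
        8.83003353e-01, -1.67490946e+00]), 'joint_velocities': array([ 1.56012528e-03, -1.97461980e-05,  1.50521124e-04,  5.10732984e-04,
        1.58170604e-03, -6.68725385e-04]), 'effort': array([ 3.26459216e-03, -8.11260366e+01, -2.49846357e+01, -3.37144593e-02,
        7.52606825e-02,  2.89468317e-04]), 'eef_pos': array([ 0.49441915, -0.22909744,  0.07292425]), 'eef_rot': array([2.51408525e-05, 2.17946045e-01, 9.75960819e-01, 3.43025146e-07]), 'contact_force': array([0.1233146 , 0.34801216, 0.42061542]), 'moment': array([-0.03584697, -0.03282957,  0.05859535]), 'gripper_force': 0.0, 'opening': 0.030136094131120384}
```

View pics/c1top.png

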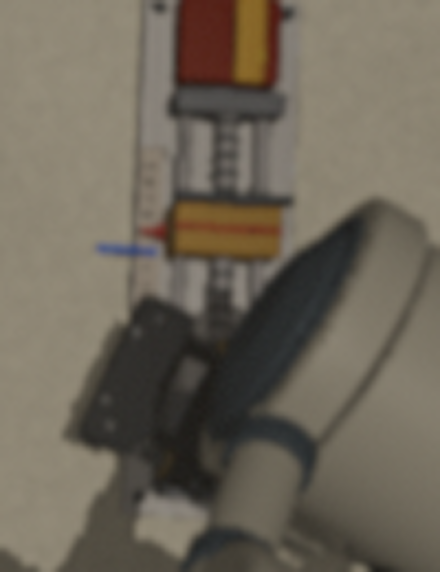

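View pics/c1side.png

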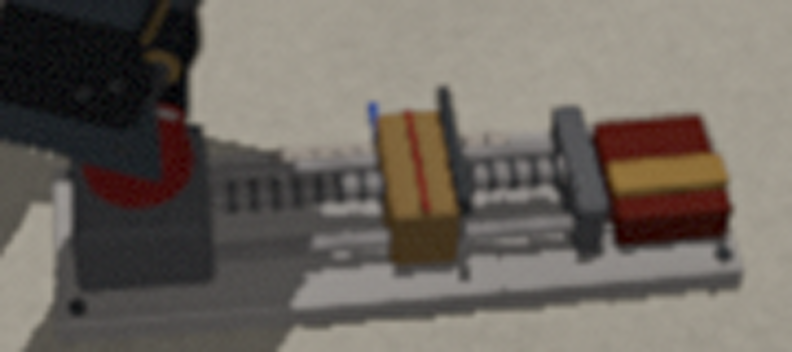

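Call:
jog_arm --plan '[[[0.2,0.0015,-0.0024,0,0],[1,0,0,0,0],[1,0,0,0,0],[1,0,0,0,0],[1,0,0,0,0],[1,0,0,0,0],[1,0,0,0,0]]]'

```text
time_s: 5.2
eef_pos: [0.4954, -0.2331, 0.073]
eef_rot: [-0.0, 0.218, 0.976, -0.001]
contact_force: [-7.6, -15.5, -0.6]
opening: 0.0135
gripper_force: 25.0
```

```bash
cat > meas.py <<'E'
from h import *
import time
def meas(tag=""):
    p,d=arm.camera("top"); q=p.astype(int); r,g,b=q[...,0],q[...,1],q[...,2]
    win=np.zeros(r.shape,bool); win[145:210,315:340]=1
    bl=np.argwhere(win&(b-r>25)); rd=win&(r-g>25)&(r-b>15); rd[:,337:]=0; rd=np.argwhere(rd)
    wb=lambda a,w: pts("top",d,a)
    B=wb(bl,0); 
    if len(rd)==0: print("no red"); return
    Rw=wb(rd,0); wt=(r-g)[rd[:,0],rd[:,1]]
    print(tag,"blue px",bl.mean(0),len(bl),"3d",np.median(B,0).round(4),"red px",np.average(rd,axis=0,weights=wt),len(rd),"3d",np.average(Rw,axis=0,weights=wt).round(4), "z",np.median(Rw[:,2]))
    m=arm.masks_of("top","red_stop")
    # bed axis direction from calibration: use line fit of blue, perpendicular
    c=np.polyfit(B[:,1],B[:,0],1); print(" blue slope",c[0]," offset mm",1000*(np.average(Rw[:,0],weights=wt)-np.polyval(c,np.average(Rw[:,1],weights=wt)))*np.cos(np.arctan(c[0])))
    # brass block front/back: brass mask
    br=np.zeros(r.shape,bool); br[130:215,335:368]=1
    br&=(d<0.99)&(r-b>30)&(g-b>10)&(r>100)
    if m: 
        px=m[0]["pixels"]; a=np.argwhere(px); Q=pts("top",d,a); k=abs(Q[:,2]-.06)<.012; Q=Q[k]; print(" stop conf",round(m[0]["confidence"],2),"mask x mean",Q.mean(0).round(4),len(Q))
    return p
E
python3 - <<'E'
from meas import *
meas(); s=arm.state(); print(s["time_s"],s["eef_pos"],s["opening"],s["gripper_force"],s["contact_force"],s["moment"])
E
```

```text
blue px [176.44444444 328.88888889] 18 3d [ 0.6073 -0.1909  0.0139] red px [172.13391304 334.58434783] 14 3d [ 0.6172 -0.2023  0.0178] z 0.018222067330495896
 blue slope 0.0661226239572353  offset mm 11.097118195426592
 stop conf 0.71 mask x mean [ 0.6204 -0.2375  0.0525] 254
5.3 [ 0.49536317 -0.23309625  0.07297224] 0.013657413247321728 24.955748319625854 [ -7.54131813 -14.1598803   -0.40504256] [-2.94185031  1.47617839 -0.02086874]
```

Call:
jog_arm --plan '[[[1,-0.001,-0.002,0,0],[1,0,0,0,5],[1,0,0,0,5],[1,0,0,0,5],[1,0,0,0,5],[1,0,0,0,5],[1,0,0,0,5],[1,0,0,0,5],[1,0,0,0,5],[1,0,0,0,5],[1,0,0,0,5],[1,0,0,0,0]]]'

```text
time_s: 6.5
eef_pos: [0.4951, -0.2327, 0.0729]
eef_rot: [0.0, -0.217, 0.976, 0.001]
contact_force: [1.9, 6.8, 2.0]
opening: 0.0139
gripper_force: 25.0
```

```bash
python3 - <<'E'
from meas import *
meas(); s=arm.state(); print(s["time_s"],s["eef_pos"],s["qpos"][5],s["opening"],s["contact_force"],s["moment"]);w,x,y,z=s["eef_rot"]
print("yaw y",2*np.degrees(np.arctan2(y,x))-90)
E
```

```text
blue px [176.47058824 328.64705882] 17 3d [ 0.6075 -0.1895  0.0143] red px [179.20817121 334.82101167] 11 3d [ 0.5993 -0.2025  0.0195] z 0.020371967973922715
 blue slope 0.10400825803173015  offset mm -6.143329559634977
 stop conf 0.56 mask x mean [ 0.6032 -0.2346  0.0523] 232
6.6 [ 0.4950523  -0.23264804  0.07296435] -2.5543270723519695 0.013808229229691913 [2.95722715 7.42089053 2.39536885] [ 1.42349541 -0.45537815  0.05146327]
yaw y 114.82633096239275
```

Call:
jog_arm --plan '[[[1,0,0,0,-4],[1,0,0,0,-4],[1,0,0,0,-4],[1,0,0,0,-4],[1,0,0,0,-4],[1,0,0,0,-4],[1,0,0,0,-4],[1,0,0,0,-4],[1,0,0,0,0],[1,0,0,0,0]]]'

```text
time_s: 7.6
eef_pos: [0.4952, -0.2333, 0.073]
eef_rot: [0.0, 0.062, 0.998, 0.0]
contact_force: [3.4, 6.2, 0.5]
opening: 0.014
gripper_force: 25.0
```

```bash
python3 - <<'E'
from meas import *
p=meas(); s=arm.state(); print(s["time_s"],s["eef_pos"],s["opening"],s["contact_force"]);w,x,y,z=s["eef_rot"]
print("yaw y",2*np.degrees(np.arctan2(y,x))-90)
cv2.imwrite("pics/c2.png",cv2.resize(p[150:200,310:375,::-1],None,fx=10,fy=10,interpolation=cv2.INTER_CUBIC))
E
```

```text
blue px [176.33333333 327.16666667] 12 3d [ 0.6074 -0.1868  0.0149] red px [177.0557554  334.91906475] 13 3d [ 0.6047 -0.2029  0.019 ] z 0.020276655323627296
 blue slope 0.030363458787319088  offset mm -1.9677161518752417
 stop conf 0.75 mask x mean [ 0.6084 -0.2356  0.0525] 252
7.7 [ 0.49514178 -0.23325547  0.0729627 ] 0.013861252944531551 [3.59247395 5.3139683  0.8516321 ]
yaw y 82.93965570382775
```

View pics/c2.png

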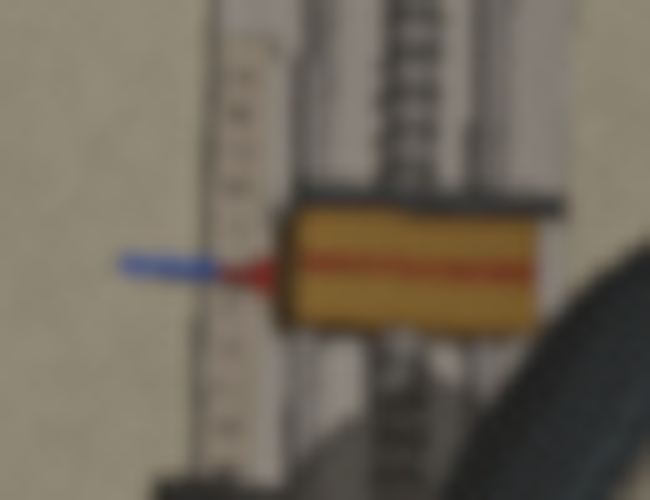

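The pointer at (275, 255) in the crop sits about 0.3 px, or roughly 1 mm, short of the extended blue line. I'll turn another 2.5° clockwise, then release and lift straight up.

Call:
jog_arm --plan '[[[1,0,0,0,-2.5],[1,0,0,0,0],[1,0,0,0,0],[0,0,0,0,0],[-0.3,0,0,0,0],[-1,0,0,0,0],[-1,0,0,0,0],[-1,0,0,0,0],[-1,0,0,0,0],[-1,0,0,0,0]]]'

```text
time_s: 8.7
eef_pos: [0.4949, -0.2335, 0.0729]
eef_rot: [0.0, 0.084, 0.996, -0.0]
contact_force: [-0.3, -0.5, 0.2]
opening: 0.0671
gripper_force: 0.0
```

Call:
jog_arm --plan '[[[-1,0,0,0.02,0],[-1,0,0,0.03,0],[-1,0,0,0.04,0],[-1,0,0,0.04,0],[-1,-0.02,0.04,0,0],[-1,-0.02,0.045,0,0],[-1,-0.02,0.045,0,0],[-1,-0.02,0.045,0,0],[-1,0,0.045,0,0],[-1,0,0.04,0,0],[-1,0,0,0,0]]]'

```text
time_s: 9.8
eef_pos: [0.4142, 0.0302, 0.2031]
eef_rot: [0.0, 0.082, 0.997, 0.0]
contact_force: [-0.1, -0.6, -0.5]
opening: 0.0916
gripper_force: 0.0
```

```bash
python3 - <<'E'
from meas import *
p=meas(); s=arm.state(); print(s["time_s"],s["eef_pos"],s["contact_force"])
_,d=arm.camera("top")
g=np.argwhere(np.ones((384,512),bool)); P=pts("top",d,g)
m=(abs(P[:,0]-.495)<.04)&(abs(P[:,1]+.23)<.04)&(P[:,2]>.088)&(P[:,2]<.11); q=P[m]
u=np.linalg.svd(q[:,:2]-q[:,:2].mean(0),full_matrices=False)[2][0]
print(m.sum(),"bar angle",np.degrees(np.arctan2(u[1],u[0])))
cv2.imwrite("pics/c3.png",cv2.resize(p[150:240,305:380,::-1],None,fx=6.5,fy=6.5,interpolation=cv2.INTER_CUBIC))
E
```

```text
blue px [176.33333333 327.16666667] 12 3d [ 0.6075 -0.1869  0.0137] red px [176.67395626 334.60437376] 13 3d [ 0.6055 -0.2018  0.0204] z 0.020165722618016798
 blue slope 0.044975839533036216  offset mm -0.9868794210824084
 stop conf 0.64 mask x mean [ 0.6087 -0.2363  0.0523] 268
9.9 [0.41482126 0.02714225 0.20298937] [-0.3518753  -0.05002451  0.10867933]
123 bar angle 169.81030601923538
```

View pics/c3.png

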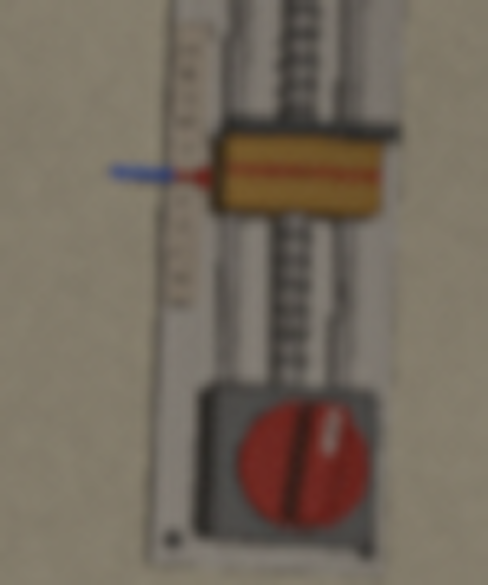

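The pointer, at (178, 200) in the crop, lines up with the blue line. The bar sits at -10°, as commanded, so letting go didn't turn it back. I'm handing in.

```bash
python3 -c "
from bench import arm
print(arm.hand_in())"
```

```text
the job is handed in; nothing more can be done
None
```

I ran the red stop back about 6 mm past the line, then brought it forward clockwise to within about 1 mm of the line by camera. I let go with the arm clear and the black knob untouched, and handed the job in; no verdict was returned.

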